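# Put three mixed-up spare parts back in their own stock trays

## Robot

A 6-joint arm with a two-finger parallel gripper is mounted at the origin on the work surface. World frame = base frame: x ahead of the robot, y to its left, z up, the work surface at z = 0. Lengths are in mm, angles in rad, forces in N, time in s.
With the tool pointing down it reaches from about 275 to 825 mm from the base axis. Payload 4.9 kg.
Tool frame: the origin (TCP) lies midway between the tips of the shut fingers; the grasp point (between the pads) lies 19 mm behind it; z points along the fingers, y is the direction in which the jaws open and shut (so a half turn about z gives the same grasp; the last joint's range is limited). The gripper opens to 85 mm and grips with 20 to 120 N. Pads are 22 mm wide; open, the fingers measure 114 mm over their backs; the gripper's body (76 mm by 85 mm) begins 54 mm behind the grasp point. The pads swing forward as they close: fully open they stand 13 mm farther back than shut.
Start: joints at [1.061, 0.326, -0.193, 1.052, 0, 1.437], TCP at [201.855, 511.638, 231.281] pointing down, gripper open.
Joint ranges: [-2.65, 2.65], [-0.97, 1.79], [-1.3, 1.35], [-1.93, 2.1], [-1.47, 1.37], [-3.14, 3.14]. Speed limits (rad/s): [2.57, 2.57, 3.14, 3.14, 3.14, 3.14].

## Interface

Orientations are given as a unit quaternion [w, x, y, z].
In Python, from bench import readout, capture, camera_info, bot gives the robot as it stands.
- The arm moves only by the tool jog_arm, never from a script. Its arguments are lists of equal length, an entry for each row: "gripper": the opening, from 0 (shut) to 1 (fully open); "travel": the shift along the world's x, y, z in m, a list of three; "rot": the turn, a rotation vector about the world's x, y, z in degrees, a list of three. In form: {"gripper": [gripper, ...], "travel": [[tx, ty, tz], ...], "rot": [[ax, ay, az], ...]}. A call has 1 to 10 rows; each row is the pose to reach, as a shift and turn from the pose measured when the call began; what a row does not reach only later rows make up. A row lasts 1/8 s, in which the tool goes at most 62.5 mm and 10.7 degrees, less where a joint would pass 70% of its speed; a pose out of reach is approached as far as the arm can. A call with a gripper value outside its range is refused whole. The fingers move at their own pace and stop on an object; "force" is the grip in N (left out, the last holds). Time passes only in rows, so rows that repeat a pose let the fingers close. It gives the time, the measured TCP pose, the force and the opening at its end, in the units of the state.
- readout.sense(): the state, without advancing time (a new reading comes with each control period).
- capture(name): name is "scene" or "top" or "wrist"; returns the picture (420x560x3 uint8, red, green, blue); there is no depth.
- camera_info(name): a dict with "K" (3x3 intrinsics, pixels), "camera_from_world" (4x4, takes a point from world to camera coordinates); the wrist camera has in their place "T_tool_cam" (4x4, takes a point from camera to tool coordinates, whose origin is the TCP and whose axes are the flange's). Camera axes: x right, y down, z forward; pixel columns grow to the right and rows downward; lengths in mm; the calibration is good to about 2 mm. A picture is of the moment at which its call begins: read the wrist's pose just before it. camera_info takes no time and is no camera call.
- bot.finish_job(): hands the job in, once; it reports no verdict.
The state is a dict: "time_s": time; "joint_pos": joint angles; "joint_vel": joint speeds; "joint_efforts": joint torques, N m; "eef_pos": TCP position; "ee_rot": TCP orientation; "wrist_force": force on the tool from outside, world axes, zero at the start; "moment": the same for the moment, N m; "grip_width": finger opening in mm.
Only numpy, scipy, OpenCV 4.12 (cv2) and the standard library are available. Lean on these libraries where they do the work, as an engineer would, in place of code of your own. Each camera call takes 0.05 s, during which the arm holds its last target.

## Task

The bearing sleeve, the joint cross and the clevis have been put back in each other's stock trays: move each into the middle of the tray whose picture plate shows it, lying the same way up as it is now. Each tray holds only one part, so park one part in the empty blank-labelled tray on the way, and leave that tray empty again at the end. Set the parts down gently rather than dropping them, and leave the carton, the tin and the wrench where they are.

Things in the scene. Friction and masses are not known exactly. Their poses are not given: they have to be found in the camera images.
- sleeve: Loose. Plain steel bearing sleeve (short thick tube) standing on end: outer diameter 50 mm, bore 28 mm, 36 mm high, about 0.3 kg. Origin: centre of its underside, z up along the bore.
- cross: Loose. Steel universal-joint cross lying flat: four equal arms in a plus, 54 mm from end to end both ways, the round cups at the ends 22 mm in diameter with flat end faces; 22 mm high, about 0.25 kg. Origin: under its centre at the lowest level (arm axes 11 mm above it); x and y along the arms, z up.
- clevis: Loose. Dark steel clevis (fork head) lying flat, U-shaped from above: a block 25 mm along x, 40 mm along y; two prongs 10 mm thick from it to x = +50 mm, 20 mm apart (also 40 mm over their outsides); a round shank 28 mm thick to x = -45 mm; 30 mm high, about 0.4 kg. Origin: on the underside, below the middle of the block, close to the centre of mass; z up.
- sleeve_tray: The sleeve's tray: painted green steel tray fixed to the bench, 140 x 140 mm, with a cork pad 118 x 118 mm filling it; pad top 10 mm and rim top 12 mm above the bench. Origin: middle of the tray on the bench, x axis away from its label tab. The tab (62 x 76 mm, 4 mm high) stands off the tray's -x side, its centre 101 mm from the origin, with a white plate 56 x 60 mm that bears a black picture of a ring. The clevis lies in it at the start.
- cross_tray: The cross's tray: painted green steel tray fixed to the bench, 140 x 140 mm, with a cork pad 118 x 118 mm filling it; pad top 10 mm and rim top 12 mm above the bench. Origin: middle of the tray on the bench, x axis away from its label tab. The tab (62 x 76 mm, 4 mm high) stands off the tray's -x side, its centre 101 mm from the origin, with a white plate 56 x 60 mm that bears a black picture of a plus-shaped cross. The sleeve stands in it at the start.
- clevis_tray: The clevis's tray: painted green steel tray fixed to the bench, 140 x 140 mm, with a cork pad 118 x 118 mm filling it; pad top 10 mm and rim top 12 mm above the bench. Origin: middle of the tray on the bench, x axis away from its label tab. The tab (62 x 76 mm, 4 mm high) stands off the tray's -x side, its centre 101 mm from the origin, with a white plate 56 x 60 mm that bears a black picture of a two-pronged fork. The cross lies in it at the start.
- spare_tray: The spare tray, empty at the start: painted green steel tray fixed to the bench, 140 x 140 mm, with a cork pad 118 x 118 mm filling it; pad top 10 mm and rim top 12 mm above the bench. Origin: middle of the tray on the bench, x axis away from its label tab. The tab (62 x 76 mm, 4 mm high) stands off the tray's -x side, its centre 101 mm from the origin, with a white plate 56 x 60 mm that is blank.
- carton: Bystander: closed cardboard carton, 80 x 110 mm, 70 mm high; origin at the centre of its underside. Not to be disturbed.
- grease_tin: Bystander: grey round tin, diameter 72 mm, 75 mm high; origin at the centre of its underside. Not to be disturbed.
- wrench: Bystander: steel wrench 200 mm long lying on the bench along its x axis; origin under its middle. Not to be disturbed.
Things that resemble listed ones, but are neither listed nor needed, are in the scene too. What is shaped like the cross but green or orange is not meant.

How it is judged:
By the outcome, as a careful person would: the job done as asked, in the order asked, and still so for the second after the job is handed in, with the robot touching nothing.
It also fails if it takes over 93 s, if anything falls off the work surface, if the arm or the gripper's body presses on something with over 40 N, if the wrist force passes 120 N, or if a joint passes its speed limit or range.

## Working session

There is one attempt and no reset: what is moved stays moved. The work goes in short steps, Python scripts to look and compute and a tool call to move; the robot and the scene stay as the last step left them, time stands still between calls to the robot, and variables do not carry over. Pictures are saved under pics/ and viewed, and the job is handed in when it is done.

Besides the shell and the picture viewer there is one more tool, called after ">>>" in YAML: its name, and indented under it one key for each argument. jog_arm: Moves the arm, as the interface text tells. Its arguments: {"type":"object","properties":{"gripper":{"type":"array"},"travel":{"type":"array"},"rot":{"type":"array"},"force":{"type":"number"}},"required":["gripper","travel","rot"]}

```bash
ls; mkdir -p pics
python3 - <<'E'
from bench import readout,capture,camera_info,bot
import cv2
print(readout.sense())
for n in("scene","top"):
    im=capture(n);cv2.imwrite(f"pics/{n}0.png",im[:,:,::-1])
    print(camera_info(n))
print(camera_info("wrist"))
E
```

```text
pics
{'time_s': 0.0, 'joint_pos': array([ 1.06078008e+00,  3.26937071e-01, -1.93597657e-01,  1.05197061e+00,
       -1.52955370e-06,  1.43660905e+00]), 'joint_vel': array([ 3.26004524e-06, -1.73901297e-03, -8.08097607e-04, -8.26073985e-04,
        9.05391456e-05,  2.26566338e-03]), 'joint_efforts': array([ 7.54549401e-04, -4.43393719e+01,  2.62442172e+01,  1.54971593e-02,
       -1.45425256e-04, -6.92283521e-06]), 'eef_pos': array([201.57333176, 511.11089313, 230.50029756]), 'ee_rot': array([-2.69776918e-04,  1.86810431e-01,  9.82395609e-01, -8.10800164e-04]), 'wrist_force': array([-0.55357178,  0.50269214, -0.97927081]), 'moment': array([-0.00719068, -0.00129391,  0.03386799]), 'grip_width': 85.43123099473961}
{'K': array([[541.35192006,   0.        , 280.61472135],
       [  0.        , 541.35192006, 211.09989905],
       [  0.        ,   0.        ,   1.        ]]), 'camera_from_world': array([[-3.12208339e-01,  9.49957928e-01,  1.02902063e-02,
         1.59878513e+02],
       [ 7.92149518e-01,  2.66292588e-01, -5.49169736e-01,
        -4.68831755e+02],
       [-5.24428351e-01, -1
[... 485 characters left out ...]
68028e+02],
       [ 1.95282036e-01, -2.13154648e-02, -9.80515465e-01,
         1.13312824e+03],
       [ 0.00000000e+00,  0.00000000e+00,  0.00000000e+00,
         1.00000000e+00]])}
{'K': array([[309.26775187,   0.        , 282.66877917],
       [  0.        , 309.26775187, 207.92289393],
       [  0.        ,   0.        ,   1.        ]]), 'T_tool_cam': array([[-1.72099380e-04, -9.57920829e-01, -2.87032501e-01,
         7.25845079e+01],
       [ 9.99999910e-01, -2.75803976e-04,  3.20866134e-04,
         2.92636870e-01],
       [-3.86529058e-04, -2.87032420e-01,  9.57920790e-01,
        -1.42092875e+02],
       [ 0.00000000e+00,  0.00000000e+00,  0.00000000e+00,
         1.00000000e+00]])}
```

View pics/scene0.png

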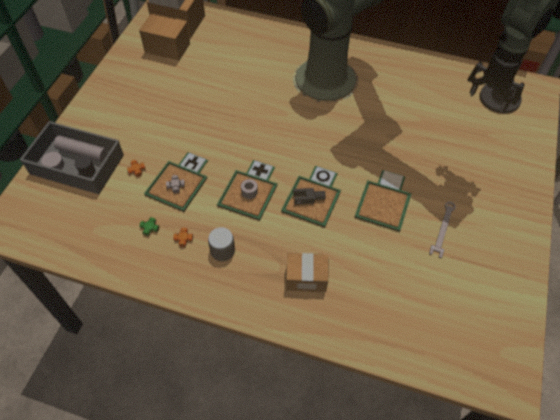

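View pics/top0.png

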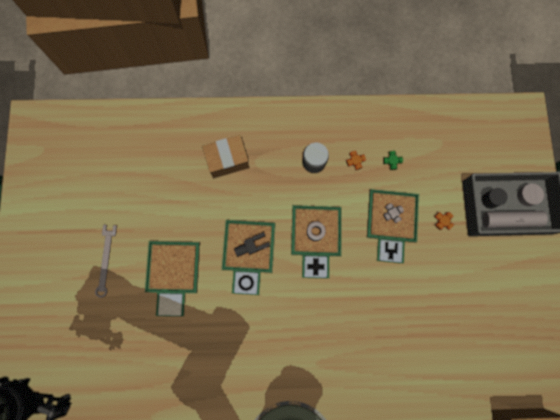

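```bash
cat > h.py <<'E'
import numpy as np,cv2
from bench import readout,capture,camera_info,bot
def ray(n,uv,z,pose=None):
    ci=camera_info(n);K=ci["K"]
    if n=="wrist":
        from scipy.spatial.transform import Rotation as R
        p,q=pose; Tt=np.eye(4);Tt[:3,:3]=R.from_quat(np.r_[q[1:],q[0]]).as_matrix();Tt[:3,3]=p
        W=Tt@ci["T_tool_cam"]
    else: W=np.linalg.inv(ci["camera_from_world"])
    d=W[:3,:3]@np.linalg.inv(K)@np.array([uv[0],uv[1],1.]);o=W[:3,3]
    return o+d*(z-o[2])/d[2]
def proj(n,P,pose=None):
    ci=camera_info(n);K=ci["K"]
    if n=="wrist":
        from scipy.spatial.transform import Rotation as R
        p,q=pose; Tt=np.eye(4);Tt[:3,:3]=R.from_quat(np.r_[q[1:],q[0]]).as_matrix();Tt[:3,3]=p
        C=np.linalg.inv(Tt@ci["T_tool_cam"])
    else: C=ci["camera_from_world"]
    c=K@(C@np.r_[P,1])[:3];return c[:2]/c[2]
def crop(im,u0,v0,w,h,s,name):
    cv2.imwrite(name,cv2.resize(im[v0:v0+h,u0:u0+w,::-1],None,fx=s,fy=s,interpolation=cv2.INTER_CUBIC))
E
python3 - <<'E'
from h import *
im=cv2.imread("pics/top0.png")[:,:,::-1]
crop(im,140,180,145,145,4,"pics/c1.png")
crop(im,280,140,185,135,4,"pics/c2.png")
E
```

```text
(no output)
```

View pics/c1.png

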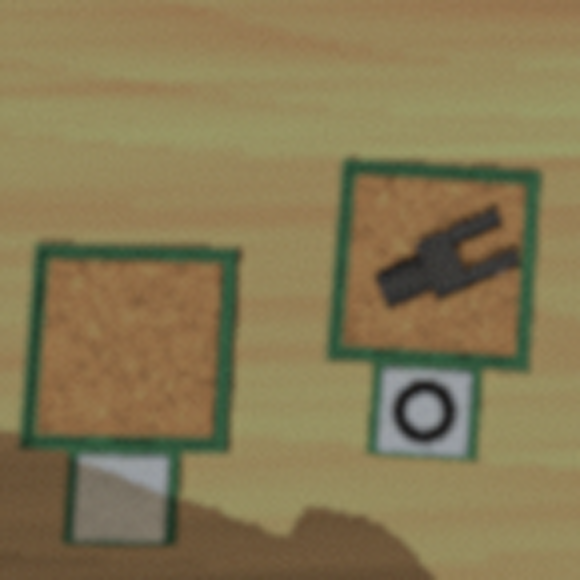

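View pics/c2.png

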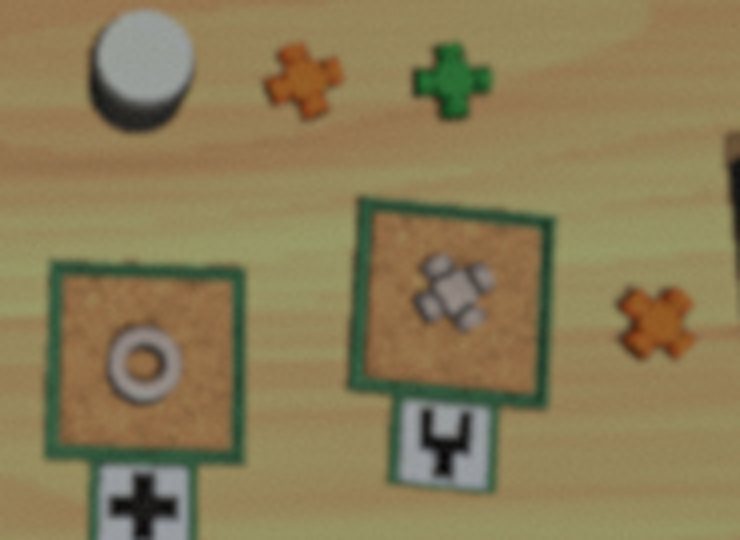

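Run:
```python
from h import *
def f(p,o): return (np.array(p)+.5)/4-.5+np.array(o)
o1=(140,180);o2=(280,140)
tr={"spare":([(38,243),(240,249),(228,450),(23,446)],o1),"sleeve":([(345,158),(540,171),(528,369),(330,357)],o1),
"cross":([(50,261),(245,267),(243,464),(45,458)],o2),"clevis":([(360,197),(554,217),(545,407),(348,389)],o2)}
for n,(c,o) in tr.items():
    P=np.array([ray("top",f(p,o),12)[:2] for p in c])
    m=P.mean(0);xa=(P[0]+P[1]-P[2]-P[3]);ya=(P[0]+P[3]-P[1]-P[2])
    print(n,m.round(1),"sides",[round(np.linalg.norm(P[i]-P[(i+1)%4])) for i in range(4)],np.degrees(np.arctan2(xa[1],xa[0])).round(1),np.degrees(np.arctan2(-ya[0],ya[1])).round(1))
print("sleeve",ray("top",f((144,363),o2),46))
print("cross",ray("top",f((455,291),o2),28), [ray("top",f(p,o2),28)[:2].round(1) for p in((437,263),(483,273),(469,320),(425,306))])
for n,p in dict(tl=(424,250),bl=(444,299),pr1=(491,213),pr2=(515,257),sh=(388,287)).items(): print(n,ray("top",f(p,o1),40)[:2].round(1))
print("tin",ray("top",f((145,55),o2),75),"carton",ray("top",(225,152),70))
```

```text
spare [472.5 308.2] sides [139, 137, 138, 138] -2.5 -2.7
sleeve [525.  100.6] sides [137, 138, 136, 138] -4.4 -4.9
cross [563.8 -88. ] sides [138, 139, 137, 139] -3.3 -3.0
clevis [ 601.9 -305.7] sides [139, 137, 138, 139] -7.3 -6.9
sleeve [557.52531053 -83.23581612  46.        ]
cross [ 606.28836477 -303.95350476   28.        ] [array([ 626.5, -292.8]), array([ 618.7, -324.5]), array([ 585.6, -312.2]), array([ 596.1, -282.2])]
tl [530.4 107.1]
bl [496.9  93.9]
pr1 [554.7  61.4]
pr2 [524.3  45.6]
sh [505.9 131.5]
tin [766.38630386 -89.45086763  75.        ] carton [776.59189473 159.69134502  70.        ]
```

Grey cross candidates in the top view are the steel cross at (393,213), the orange ones at (357,160) and (444,221), and the green one at (393,160). The steel one in the fork-labelled tray is the right choice. The dark clevis is at (251,244) and the sleeve at (316,231). A dark cylinder and a pale tube also lie in the bin, at (494,197) and (532,194), and are not meant. I'll go above the clevis first.

>>> jog_arm:
  gripper: [1,1,1,1,1,1,1,1,1,1]
  travel:
    - [0.036,-0.045,-0.003]
    - [0.072,-0.09,-0.006]
    - [0.108,-0.135,-0.01]
    - [0.144,-0.18,-0.015]
    - [0.18,-0.225,-0.02]
    - [0.216,-0.27,-0.025]
    - [0.252,-0.315,-0.03]
    - [0.288,-0.36,-0.03]
    - [0.314,-0.411,-0.03]
    - [0.314,-0.411,-0.03]
  rot:
    - [0,0,-5]
    - [0,0,-10]
    - [0,0,-16]
    - [0,0,-22]
    - [0,0,-28]
    - [0,0,-34]
    - [0,0,-40]
    - [0,0,-45]
    - [0,0,-45]
    - [0,0,-45]

```text
time_s: 1.35
eef_pos: [517.1, 96.8, 200.1]
ee_rot: [-0.0, 0.551, 0.834, -0.001]
wrist_force: [-1.0, 0.6, -0.3]
grip_width: 85.6
```

```bash
cat >> h.py <<'E'
def snap(name):
    s=readout.sense();im=capture("wrist");cv2.imwrite(f"pics/{name}.png",im[:,:,::-1])
    np.savez(f"pics/{name}.npz",p=s["eef_pos"],q=s["ee_rot"])
    print(s["time_s"],s["eef_pos"].round(1),s["ee_rot"].round(4),s["wrist_force"].round(1),s["grip_width"],s["joint_pos"].round(2))
    return im,(s["eef_pos"],s["ee_rot"])
def load(name):
    z=np.load(f"pics/{name}.npz");return z["p"],z["q"]
E
python3 -c "
from h import *
snap('w1')"
```

```text
1.35 [517.1  96.8 200.1] [-3.000e-04  5.511e-01  8.345e-01 -8.000e-04] [-1.   0.6 -0.3] 85.60702577192771 [ 0.05  0.31 -0.3   0.96 -0.    1.21]
```

View pics/w1.png

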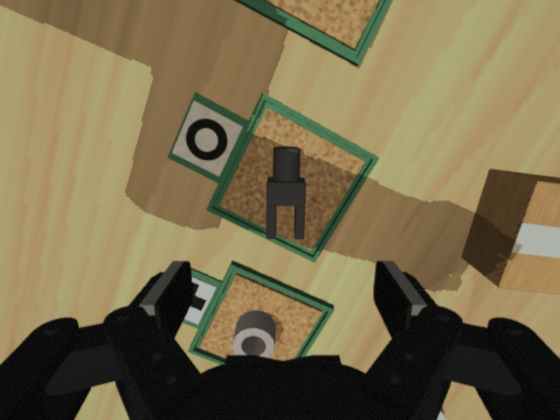

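```bash
python3 -c "
from h import *
im=cv2.imread('pics/w1.png')[:,:,::-1]
crop(im,200,85,190,150,4,'pics/w1c.png')"
```

```text
(no output)
```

View pics/w1c.png

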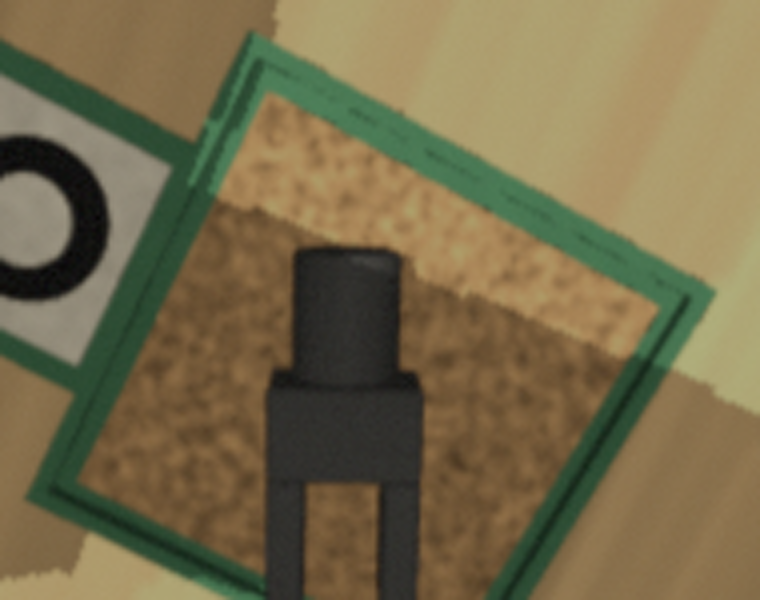

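Run:
```python
from h import *
ps=load("w1")
f=lambda p:(np.array(p)+.5)/4-.5+np.array((200,85))
W=lambda p,z:ray("wrist",f(p),z,ps)[:2]
B=[W(p,40) for p in((267,390),(423,390),(422,482),(268,482))]
print(np.round(B,1),np.mean(B,0), np.degrees(np.arctan2(*(B[0]-B[1])[::-1])))
Pd=[W(p,11) for p in((265,92),(658,303),(78,482))]
print(np.round(Pd,1),(Pd[1]+Pd[2])/2,[np.linalg.norm(Pd[0]-Pd[i]) for i in(1,2)])
```

```text
[[498.9  99.1]
 [534.6 114.3]
 [544.2  92.5]
 [508.2  77.1]] [521.45878667  95.76142827] -156.87157322344714
[[470.1 164.2]
 [586.9 155.7]
 [461.3  47.9]] [524.08748122 101.8447158 ] [np.float64(117.10266625519324), np.float64(116.57075694482228)]
```

>>> jog_arm:
  gripper: [1,1,1,1,1,0.3,0.3,0.3,0.3,0.3]
  travel:
    - [0.004,-0.001,-0.05]
    - [0.004,-0.001,-0.1]
    - [0.004,-0.001,-0.15]
    - [0.004,-0.001,-0.188]
    - [0.004,-0.001,-0.188]
    - [0.004,-0.001,-0.188]
    - [0.004,-0.001,-0.188]
    - [0.004,-0.001,-0.188]
    - [0.004,-0.001,-0.188]
    - [0.004,-0.001,-0.188]
  rot:
    - [0,0,0]
    - [0,0,0]
    - [0,0,0]
    - [0,0,0]
    - [0,0,0]
    - [0,0,0]
    - [0,0,0]
    - [0,0,0]
    - [0,0,0]
    - [0,0,0]
  force: 60

```text
time_s: 2.65
eef_pos: [520.9, 97.8, 14.0]
ee_rot: [-0.0, 0.55, 0.835, 0.0]
wrist_force: [-2.5, 0.2, 8.7]
grip_width: 39.0
```

>>> jog_arm:
  gripper: [0.3,0.3,0.3,0.3,0.3,0.3,0.3,0.3,0.3,0.3]
  travel:
    - [0,0,0.02]
    - [0,0,0.06]
    - [-0.008,0.04,0.08]
    - [-0.02,0.085,0.08]
    - [-0.03,0.13,0.08]
    - [-0.04,0.175,0.08]
    - [-0.048,0.211,0.07]
    - [-0.048,0.211,0.04]
    - [-0.048,0.211,0.02]
    - [-0.048,0.211,0.008]
  rot:
    - [0,0,0]
    - [0,0,0]
    - [0,0,0]
    - [0,0,0]
    - [0,0,0]
    - [0,0,0]
    - [0,0,0]
    - [0,0,0]
    - [0,0,0]
    - [0,0,0]

```text
time_s: 3.9
eef_pos: [471.9, 308.4, 21.1]
ee_rot: [-0.001, 0.55, 0.835, -0.001]
wrist_force: [0.4, -0.1, -4.8]
grip_width: 38.7
```

```bash
python3 -c "
from h import *
snap('w2')"
```

```text
3.9 [471.9 308.4  21.1] [-5.000e-04  5.500e-01  8.352e-01 -7.000e-04] [ 0.4 -0.1 -4.8] 38.68800368246387 [ 0.45  0.58 -0.4   0.59  0.    1.61]
```

View pics/w2.png

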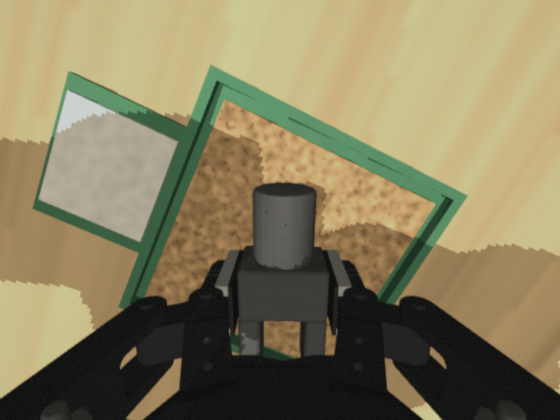

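>>> jog_arm:
  gripper: [0.3,0.3,0.3,0.6,0.8,0.8,0.8,0.8,0.8,0.8]
  travel:
    - [0,0,-0.003]
    - [0,0,-0.006]
    - [0,0,-0.007]
    - [0,0,-0.007]
    - [0,0,-0.007]
    - [0,0,-0.007]
    - [0,0,0.03]
    - [0,0,0.08]
    - [0.0,-0.04,0.13]
    - [0.02,-0.1,0.15]
  rot:
    - [0,0,0]
    - [0,0,0]
    - [0,0,0]
    - [0,0,0]
    - [0,0,0]
    - [0,0,0]
    - [0,0,0]
    - [0,0,0]
    - [0,0,-5]
    - [0,0,-14]

```text
time_s: 5.2
eef_pos: [491.1, 213.3, 171.7]
ee_rot: [0.0, 0.648, 0.762, 0.001]
wrist_force: [1.3, -0.1, 0.2]
grip_width: 68.2
```

>>> jog_arm:
  gripper: [0.8,0.8,0.8,0.8,0.8,0.8,1]
  travel:
    - [0.012,-0.055,0.01]
    - [0.024,-0.11,0.02]
    - [0.036,-0.165,0.028]
    - [0.048,-0.22,0.028]
    - [0.06,-0.275,0.028]
    - [0.066,-0.297,0.028]
    - [0.066,-0.297,0.028]
  rot:
    - [0,0,-3]
    - [0,0,-6]
    - [0,0,-10]
    - [0,0,-12]
    - [0,0,-12]
    - [0,0,-12]
    - [0,0,-12]

```text
time_s: 6.08
eef_pos: [557.3, -84.8, 199.5]
ee_rot: [0.0, 0.725, 0.689, 0.001]
wrist_force: [0.2, 0.6, 0.5]
grip_width: 83.7
```

```bash
python3 -c "
from h import *
snap('w3')"
```

```text
6.075 [557.3 -84.8 199.5] [3.000e-04 7.250e-01 6.887e-01 1.200e-03] [0.2 0.6 0.5] 83.67826766273821 [-0.28  0.37 -0.21  0.99  0.    1.34]
```

View pics/w3.png

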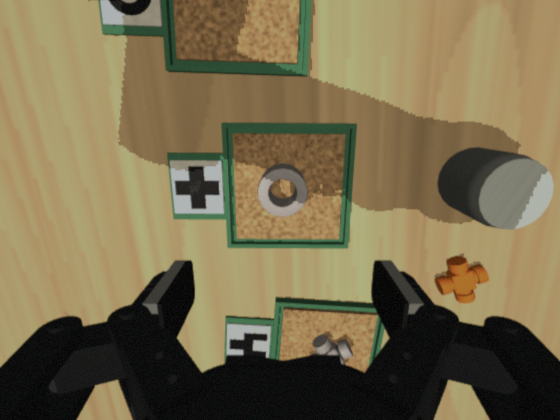

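```bash
python3 -c "
from h import *
im=cv2.imread('pics/w3.png')[:,:,::-1]
crop(im,215,115,150,140,5,'pics/w3c.png')"
```

```text
(no output)
```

View pics/w3c.png

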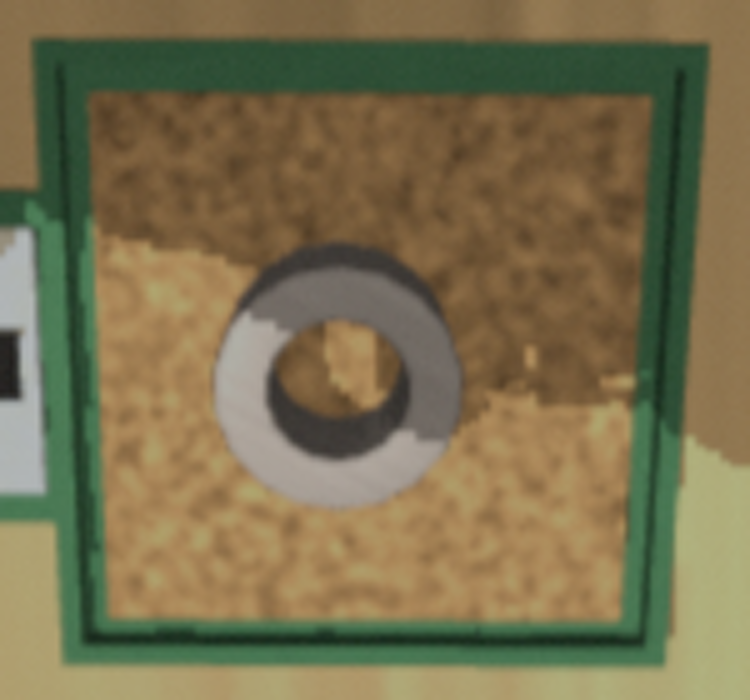

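Run:
```python
from h import *
ps=load("w3")
f=lambda p:(np.array(p)+.5)/5-.5+np.array((215,115))
W=lambda p,z:ray("wrist",f(p),z,ps)[:2]
print("sl",W((338.5,387),46), np.linalg.norm(W((215,387),46)-W((462,387),46)))
P=np.array([W(p,10) for p in((88,94),(653,96),(621,622),(107,618))])
print(P.round(1),P.mean(0),[np.linalg.norm(P[i]-P[i-1]).round(1) for i in range(4)])
```

```text
sl [557.91459903 -83.5380802 ] 48.53805433519402
[[ 508.5  -26.8]
 [ 626.4  -33.3]
 [ 619.7 -151.3]
 [ 501.4 -144.1]] [564.0062706 -88.8666086] [np.float64(117.6), np.float64(118.0), np.float64(118.2), np.float64(118.6)]
```

>>> jog_arm:
  gripper: [1,1,1,1,1,0.3,0.3,0.3,0.3,0.3]
  travel:
    - [0.0006,0.0013,-0.05]
    - [0.0006,0.0013,-0.1]
    - [0.0006,0.0013,-0.15]
    - [0.0006,0.0013,-0.184]
    - [0.0006,0.0013,-0.184]
    - [0.0006,0.0013,-0.184]
    - [0.0006,0.0013,-0.184]
    - [0.0006,0.0013,-0.184]
    - [0.0006,0.0013,-0.184]
    - [0.0006,0.0013,-0.184]
  rot:
    - [0,0,0]
    - [0,0,0]
    - [0,0,0]
    - [0,0,0]
    - [0,0,0]
    - [0,0,0]
    - [0,0,0]
    - [0,0,0]
    - [0,0,0]
    - [0,0,0]
  force: 60

```text
time_s: 7.38
eef_pos: [558.7, -82.1, 17.8]
ee_rot: [0.001, 0.724, 0.69, 0.002]
wrist_force: [-2.1, 1.6, 6.7]
grip_width: 47.9
```

>>> jog_arm:
  gripper: [0.3,0.3,0.3,0.3,0.3,0.3,0.3,0.3,0.3,0.3]
  travel:
    - [0,0,0.02]
    - [0,0,0.06]
    - [-0.008,0.04,0.08]
    - [-0.015,0.085,0.08]
    - [-0.023,0.13,0.08]
    - [-0.033,0.175,0.08]
    - [-0.034,0.184,0.06]
    - [-0.034,0.184,0.035]
    - [-0.034,0.184,0.02]
    - [-0.034,0.184,0.02]
  rot:
    - [0,0,0]
    - [0,0,0]
    - [0,0,0]
    - [0,0,0]
    - [0,0,0]
    - [0,0,0]
    - [0,0,0]
    - [0,0,0]
    - [0,0,0]
    - [0,0,0]

```text
time_s: 8.62
eef_pos: [524.0, 101.6, 37.4]
ee_rot: [0.0, 0.724, 0.689, 0.002]
wrist_force: [0.4, 0.8, -2.3]
grip_width: 48.3
```

```bash
python3 -c "
from h import *
snap('w4')"
```

```text
8.625 [524.  101.6  37.4] [5.000e-04 7.244e-01 6.894e-01 1.600e-03] [ 0.4  0.8 -2.3] 48.26108258776913 [ 0.05  0.51 -0.48  0.58  0.    1.67]
```

View pics/w4.png

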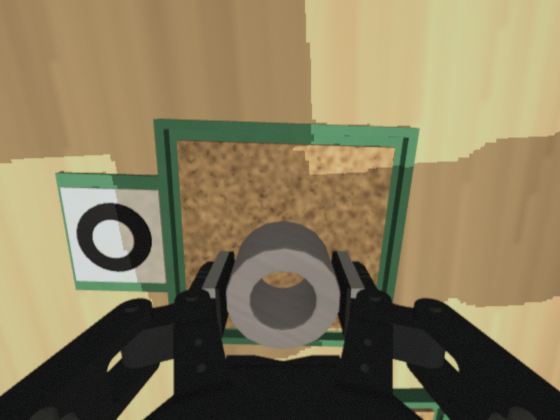

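Run:
```python
from h import *
ps=load("w4")
W=lambda p,z:ray("wrist",p,z,ps)[:2]
a,b=W((178,140),10),W((397,147),10)
d=(b-a)/np.linalg.norm(b-a);n=np.array([d[1],-d[0]])
print(a,b,np.linalg.norm(b-a),(a+b)/2+59*n, np.degrees(np.arctan2(d[1],d[0])))
print("sleeve",W((283.5,298.5),65.6),np.linalg.norm(W((227,299),65.6)-W((340,299),65.6)))
```

```text
[471.56692041 164.89874515] [589.22670266 155.30685881] 118.05011072863984 [525.60290418 101.29788337] -4.660572701473695
sleeve [524.7812311  100.85561302] 47.615097194484996
```

>>> jog_arm:
  gripper: [0.3,0.3,0.3,0.3,0.6,0.8,0.8,0.8,0.8,0.8]
  travel:
    - [0.0005,0,-0.01]
    - [0.0005,0,-0.016]
    - [0.0005,0,-0.0195]
    - [0.0005,0,-0.0195]
    - [0.0005,0,-0.0195]
    - [0.0005,0,-0.0195]
    - [0.0005,0,-0.0195]
    - [0.0005,0,0.02]
    - [0.0005,0,0.08]
    - [0.0005,-0.03,0.13]
  rot:
    - [0,0,0]
    - [0,0,0]
    - [0,0,0]
    - [0,0,0]
    - [0,0,0]
    - [0,0,0]
    - [0,0,0]
    - [0,0,0]
    - [0,0,0]
    - [0,0,0]

```text
time_s: 9.93
eef_pos: [525.6, 72.5, 170.3]
ee_rot: [0.001, 0.723, 0.69, 0.003]
wrist_force: [0.9, 0.2, 0.4]
grip_width: 68.5
```

>>> jog_arm:
  gripper: [1,1,1,1,1,1,1,1,1]
  travel:
    - [0.01,-0.055,0.01]
    - [0.02,-0.11,0.02]
    - [0.03,-0.165,0.03]
    - [0.04,-0.22,0.033]
    - [0.05,-0.275,0.033]
    - [0.06,-0.325,0.033]
    - [0.073,-0.37,0.033]
    - [0.08,-0.375,0.033]
    - [0.08,-0.375,0.033]
  rot:
    - [0,0,4]
    - [0,0,8]
    - [0,0,12]
    - [0,0,16]
    - [0,0,20]
    - [0,0,26]
    - [0,0,30]
    - [0,0,30]
    - [0,0,30]

```text
time_s: 11.05
eef_pos: [605.5, -302.2, 202.9]
ee_rot: [0.0, 0.52, 0.854, 0.003]
wrist_force: [-0.3, 0.8, -0.0]
grip_width: 85.0
```

```bash
python3 -c "
from h import *
im,_=snap('w5')
crop(im,200,85,190,150,4,'pics/w5c.png')"
```

```text
11.05 [ 605.5 -302.2  202.9] [1.000e-04 5.203e-01 8.540e-01 3.200e-03] [-0.3  0.8 -0. ] 84.98963527742445 [-0.57  0.58  0.14  1.13  0.01  0.52]
```

View pics/w5.png

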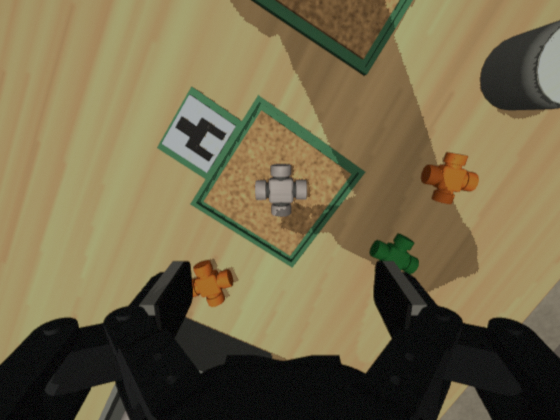

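View pics/w5c.png

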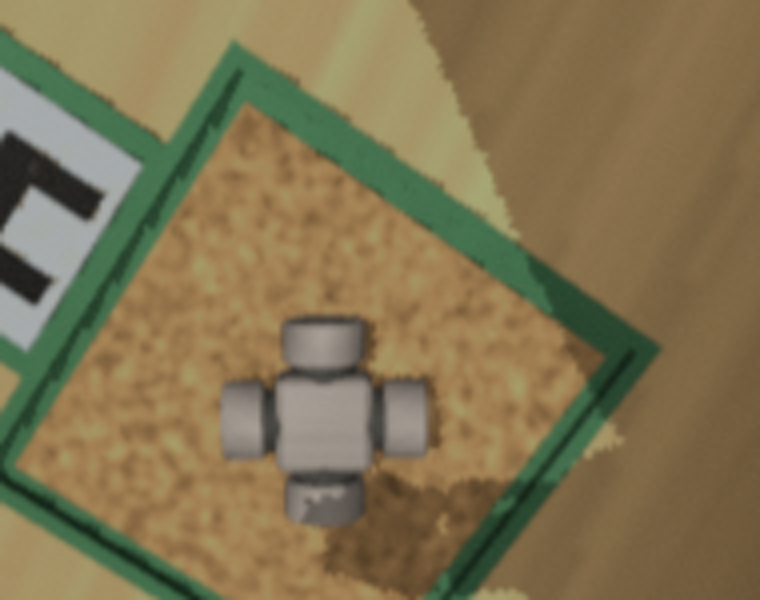

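Run:
```python
from h import *
ps=load("w5")
f=lambda p:(np.array(p)+.5)/4-.5+np.array((200,85))
W=lambda p,z:ray("wrist",f(p),z,ps)[:2]
l,r=W((220,420),22),W((430,419),22)
print("cr",W((325,419.5),24),np.linalg.norm(l-r),np.degrees(np.arctan2(*(r-l)[::-1])))
P=np.array([W(p,10) for p in((248,103),(605,355),(18,466))])
print(P.round(1),(P[1]+P[2])/2,[np.linalg.norm(P[i]-P[0]).round(1) for i in (1,2)])
```

```text
cr [ 606.22849236 -304.28157884] 56.22066842962212 27.487001438913023
[[ 551.7 -241.7]
 [ 667.6 -256. ]
 [ 537.3 -358.4]] [ 602.46840383 -307.20174276] [np.float64(116.8), np.float64(117.6)]
```

>>> jog_arm:
  gripper: [1,1,1,1,1,0.4,0.4,0.4,0.4,0.4]
  travel:
    - [0.0007,-0.002,-0.05]
    - [0.0007,-0.002,-0.1]
    - [0.0007,-0.002,-0.15]
    - [0.0007,-0.002,-0.185]
    - [0.0007,-0.002,-0.195]
    - [0.0007,-0.002,-0.195]
    - [0.0007,-0.002,-0.195]
    - [0.0007,-0.002,-0.195]
    - [0.0007,-0.002,-0.195]
    - [0.0007,-0.002,-0.195]
  rot:
    - [0,0,0]
    - [0,0,0]
    - [0,0,0]
    - [0,0,0]
    - [0,0,0]
    - [0,0,0]
    - [0,0,0]
    - [0,0,0]
    - [0,0,0]
    - [0,0,0]
  force: 60

```text
time_s: 12.35
eef_pos: [607.6, -304.2, 10.6]
ee_rot: [0.002, 0.52, 0.854, 0.003]
wrist_force: [0.5, 1.9, 6.9]
grip_width: 52.7
```

```bash
python3 -c "
from h import *
im,_=snap('w6')"
```

```text
12.35 [ 607.6 -304.2   10.6] [0.002  0.5198 0.8543 0.0034] [0.5 1.9 6.9] 52.6710210995798 [-0.58  0.75 -0.07  0.74  0.01  0.52]
```

View pics/w6.png

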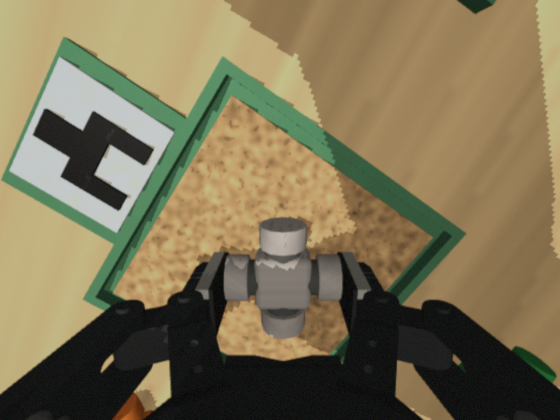

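>>> jog_arm:
  gripper: [0.4,0.4,0.4,0.4,0.4,0.4,0.4,0.4,0.4,0.4]
  travel:
    - [0,0,0.02]
    - [0,0,0.06]
    - [-0.01,0.045,0.08]
    - [-0.02,0.095,0.08]
    - [-0.03,0.145,0.08]
    - [-0.04,0.195,0.08]
    - [-0.043,0.2155,0.06]
    - [-0.043,0.2155,0.035]
    - [-0.043,0.2155,0.02]
    - [-0.043,0.2155,0.02]
  rot:
    - [0,0,0]
    - [0,0,0]
    - [0,0,0]
    - [0,0,0]
    - [0,0,0]
    - [0,0,0]
    - [0,0,0]
    - [0,0,0]
    - [0,0,0]
    - [0,0,0]

```text
time_s: 13.65
eef_pos: [564.1, -88.8, 30.2]
ee_rot: [0.001, 0.52, 0.854, 0.003]
wrist_force: [0.1, -0.7, -3.0]
grip_width: 52.6
```

```bash
python3 -c "
from h import *
im,_=snap('w7')"
```

```text
13.65 [564.1 -88.8  30.2] [0.0012 0.52   0.8541 0.0031] [ 0.1 -0.7 -3. ] 52.609022214503526 [-0.29  0.57 -0.38  0.61  0.01  0.81]
```

View pics/w7.png

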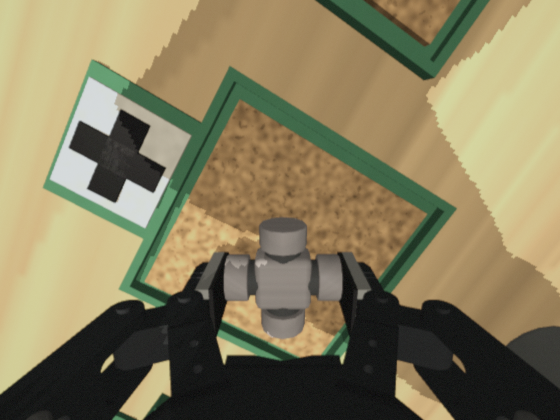

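Run:
```python
from h import *
ps=load("w7")
W=lambda p,z:ray("wrist",p,z,ps)[:2]
print("cr",W((283.5,278),44))
P=np.array([W(p,10) for p in((239,100),(428,208),(145,283))])
print(P.round(1),(P[1]+P[2])/2,[np.linalg.norm(P[i]-P[0]).round(1) for i in (1,2)])
```

```text
cr [564.60322274 -88.02849375]
[[ 508.6  -27.2]
 [ 624.6  -30.4]
 [ 502.6 -144.9]] [563.6170324  -87.67834393] [np.float64(116.0), np.float64(117.9)]
```

>>> jog_arm:
  gripper: [0.4,0.4,0.4,0.4,0.6,0.85,0.85,0.85,0.85,0.85]
  travel:
    - [-0.0005,0,-0.01]
    - [-0.0005,0,-0.016]
    - [-0.0005,0,-0.0195]
    - [-0.0005,0,-0.0195]
    - [-0.0005,0,-0.0195]
    - [-0.0005,0,-0.0195]
    - [-0.0005,0,-0.0195]
    - [-0.0005,0,0.02]
    - [-0.0005,0,0.08]
    - [-0.0005,0.03,0.13]
  rot:
    - [0,0,0]
    - [0,0,0]
    - [0,0,0]
    - [0,0,0]
    - [0,0,0]
    - [0,0,0]
    - [0,0,0]
    - [0,0,0]
    - [0,0,0]
    - [0,0,0]

```text
time_s: 14.95
eef_pos: [565.0, -60.4, 163.4]
ee_rot: [0.003, 0.521, 0.853, 0.004]
wrist_force: [0.4, 0.1, 0.1]
grip_width: 72.2
```

>>> jog_arm:
  gripper: [1,1,1,1,1,1,1,1,1]
  travel:
    - [-0.012,0.055,0.01]
    - [-0.024,0.11,0.02]
    - [-0.036,0.165,0.03]
    - [-0.048,0.22,0.04]
    - [-0.06,0.275,0.04]
    - [-0.072,0.32,0.04]
    - [-0.092,0.365,0.04]
    - [-0.092,0.365,0.04]
    - [-0.092,0.365,0.04]
  rot:
    - [0,0,-1]
    - [0,0,-2]
    - [0,0,-4]
    - [0,0,-4]
    - [0,0,-4]
    - [0,0,-4]
    - [0,0,-4]
    - [0,0,-4]
    - [0,0,-4]

```text
time_s: 16.08
eef_pos: [473.1, 304.5, 203.6]
ee_rot: [0.003, 0.551, 0.835, 0.003]
wrist_force: [0.8, -0.1, 0.1]
grip_width: 85.2
```

```bash
python3 -c "
from h import *
im,_=snap('w8')
crop(im,200,85,190,150,4,'pics/w8c.png')"
```

```text
16.075 [473.1 304.5 203.6] [0.0035 0.5506 0.8347 0.0034] [ 0.8 -0.1  0.1] 85.18118827534315 [ 0.44  0.36 -0.21  0.99 -0.    1.61]
```

View pics/w8.png

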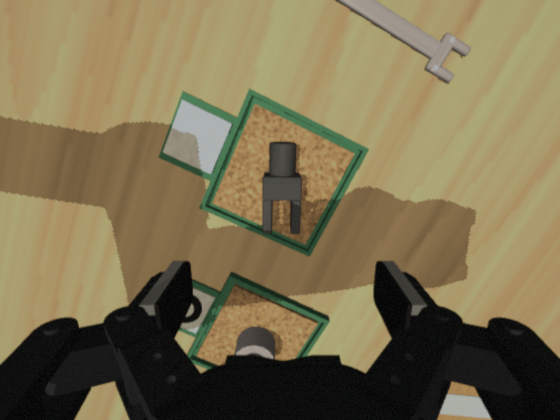

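View pics/w8c.png

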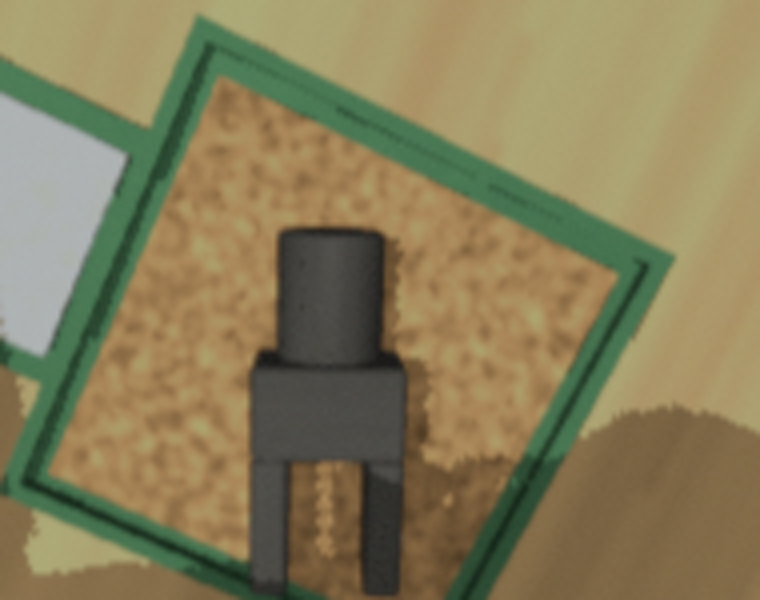

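Run:
```python
from h import *
ps=load("w8")
f=lambda p:(np.array(p)+.5)/4-.5+np.array((200,85))
W=lambda p,z:ray("wrist",f(p),z,ps)[:2]
B=[W(p,40) for p in((252,369),(406,370),(403,461),(251,461))]
print(np.round(B,1),np.mean(B,0), np.degrees(np.arctan2(*(B[1]-B[0])[::-1])))
```

```text
[[451.3 310. ]
 [486.9 324.9]
 [495.8 303. ]
 [460.  287.8]] [473.50164949 306.42491069] 22.68305313928589
```

>>> jog_arm:
  gripper: [1,1,1,1,1,0.3,0.3,0.3,0.3,0.3]
  travel:
    - [0.0004,0.0015,-0.05]
    - [0.0004,0.0015,-0.1]
    - [0.0004,0.0015,-0.15]
    - [0.0004,0.0015,-0.191]
    - [0.0004,0.0015,-0.191]
    - [0.0004,0.0015,-0.191]
    - [0.0004,0.0015,-0.191]
    - [0.0004,0.0015,-0.191]
    - [0.0004,0.0015,-0.191]
    - [0.0004,0.0015,-0.191]
  rot:
    - [0,0,0]
    - [0,0,0]
    - [0,0,0]
    - [0,0,0]
    - [0,0,0]
    - [0,0,0]
    - [0,0,0]
    - [0,0,0]
    - [0,0,0]
    - [0,0,0]
  force: 60

```text
time_s: 17.38
eef_pos: [474.8, 305.9, 14.7]
ee_rot: [0.004, 0.551, 0.834, 0.004]
wrist_force: [-1.0, -1.1, 7.1]
grip_width: 39.0
```

>>> jog_arm:
  gripper: [0.3,0.3,0.3,0.3,0.3,0.3,0.3,0.3,0.3,0.3]
  travel:
    - [0,0,0.02]
    - [0,0,0.065]
    - [0.01,-0.04,0.1]
    - [0.02,-0.09,0.1]
    - [0.032,-0.145,0.1]
    - [0.044,-0.2,0.1]
    - [0.056,-0.255,0.1]
    - [0.068,-0.31,0.1]
    - [0.08,-0.365,0.1]
    - [0.09,-0.42,0.1]
  rot:
    - [0,0,0]
    - [0,0,0]
    - [0,0,0]
    - [0,0,0]
    - [0,0,0]
    - [0,0,0]
    - [0,0,0]
    - [0,0,0]
    - [0,0,0]
    - [0,0,0]

```text
time_s: 18.62
eef_pos: [564.8, -115.7, 115.1]
ee_rot: [0.004, 0.551, 0.834, 0.005]
wrist_force: [0.4, 0.4, -3.7]
grip_width: 39.0
```

>>> jog_arm:
  gripper: [0.3,0.3,0.3,0.3,0.3,0.3,0.3,0.3]
  travel:
    - [0.012,-0.055,0]
    - [0.024,-0.11,0]
    - [0.034,-0.165,0]
    - [0.038,-0.192,-0.02]
    - [0.038,-0.192,-0.06]
    - [0.038,-0.192,-0.08]
    - [0.038,-0.192,-0.08]
    - [0.038,-0.192,-0.08]
  rot:
    - [0,0,0]
    - [0,0,0]
    - [0,0,0]
    - [0,0,0]
    - [0,0,0]
    - [0,0,0]
    - [0,0,0]
    - [0,0,0]

```text
time_s: 19.62
eef_pos: [603.4, -307.9, 36.2]
ee_rot: [0.005, 0.551, 0.835, 0.005]
wrist_force: [0.7, 0.1, -4.1]
grip_width: 39.0
```

```bash
python3 -c "
from h import *
im,_=snap('w9')"
```

```text
19.625 [ 603.4 -307.9   36.2] [0.0051 0.5509 0.8345 0.0046] [ 0.7  0.1 -4.1] 38.95440765946319 [-0.58  0.72 -0.07  0.78  0.01  0.58]
```

View pics/w9.png

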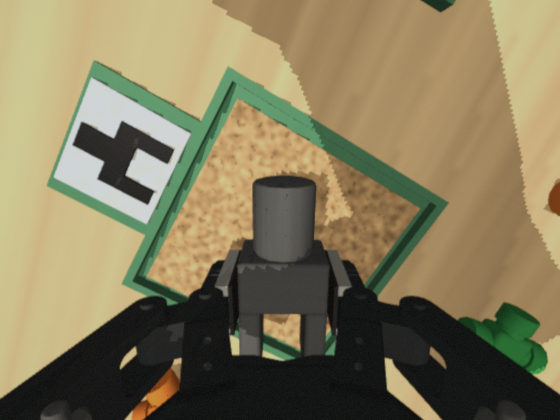

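Run:
```python
from h import *
from scipy.spatial.transform import Rotation as R
ps=load("w9")
q=ps[1];r=R.from_quat(np.r_[q[1:],q[0]])
qd=np.array([0.551,0.8345,0,0]);print(np.degrees((R.from_quat(qd/np.linalg.norm(qd))*r.inv()).as_rotvec()), r.as_matrix()[:,2])
W=lambda p,z:ray("wrist",p,z,ps)[:2]
# block top corners
B=[W(p,61) for p in((239,248),(332,248),(330,312),(239,312))]
print(np.round(B,1),np.mean(B,0))
P=np.array([W(p,10) for p in((239,98),(421,206),(149,277))])
print(P.round(1),(P[1]+P[2])/2,[np.linalg.norm(P[i]-P[0]).round(1) for i in (1,2)])
```

```text
[-0.1186806   0.77951263 -0.01309802] [ 0.0136044   0.00207286 -0.99990531]
[[ 579.  -295.7]
 [ 614.3 -280.9]
 [ 626.9 -309. ]
 [ 589.8 -324.3]] [ 602.49021061 -302.47990635]
[[ 551.8 -241.5]
 [ 667.7 -255.1]
 [ 538.1 -358.5]] [ 602.8981554  -306.80982173] [np.float64(116.7), np.float64(117.8)]
```

```bash
python3 -c "
from h import *
im=cv2.imread('pics/w9.png')[:,:,::-1]
crop(np.clip(im*1.8,0,255).astype('uint8'),215,170,140,150,4,'pics/w9c.png')"
```

```text
(no output)
```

View pics/w9c.png

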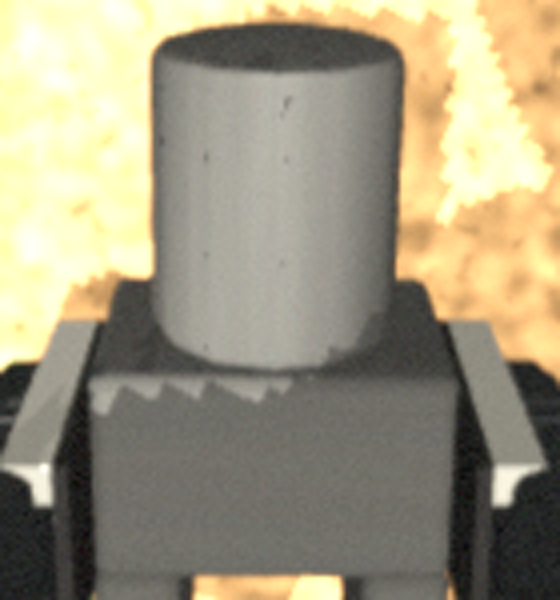

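Run:
```python
from h import *
ps=load("w9")
W=lambda p,z:ray("wrist",p,z,ps)[:2]
B=[W(p,61) for p in((237.2,264),(328.9,264),(326.7,312.9),(238.9,312.9))]
print(np.round(B,1),np.mean(B,0))
```

```text
[[ 580.9 -302.8]
 [ 616.3 -288. ]
 [ 625.7 -309.9]
 [ 590.  -324.8]] [ 603.2005741  -306.38023775]
```

>>> jog_arm:
  gripper: [0.3,0.3,0.3,0.3,0.3,0.6,0.8,0.8,0.8,0.8]
  travel:
    - [-0.0004,0,-0.01]
    - [-0.0004,0,-0.017]
    - [-0.0004,0,-0.02]
    - [-0.0004,0,-0.0215]
    - [-0.0004,0,-0.0215]
    - [-0.0004,0,-0.0215]
    - [-0.0004,0,-0.0215]
    - [-0.0004,0,-0.0215]
    - [-0.0004,0,0.02]
    - [-0.0004,0,0.07]
  rot:
    - [0,0,0]
    - [0,0,0]
    - [0,0,0]
    - [0,0,0]
    - [0,0,0]
    - [0,0,0]
    - [0,0,0]
    - [0,0,0]
    - [0,0,0]
    - [0,0,0]

```text
time_s: 20.92
eef_pos: [602.6, -307.7, 106.7]
ee_rot: [0.004, 0.551, 0.835, 0.005]
wrist_force: [0.7, 0.0, 0.3]
grip_width: 68.3
```

>>> jog_arm:
  gripper: [0.8,0.8,0.8,0.8,0.8,0.8,0.8,0.8]
  travel:
    - [0,0,0.05]
    - [0,0,0.1]
    - [-0.06,0,0.12]
    - [-0.12,0.0,0.12]
    - [-0.18,0,0.12]
    - [-0.24,0,0.12]
    - [-0.24,0,0.12]
    - [-0.24,0,0.12]
  rot:
    - [0,0,0]
    - [0,0,0]
    - [0,0,0]
    - [0,0,0]
    - [0,0,0]
    - [0,0,0]
    - [0,0,0]
    - [0,0,0]

```text
time_s: 21.92
eef_pos: [363.3, -308.4, 227.5]
ee_rot: [0.006, 0.551, 0.834, 0.004]
wrist_force: [-0.2, 0.4, -0.3]
grip_width: 68.8
```

```bash
python3 -c "
from h import *
im=capture('top')
cv2.imwrite('pics/top9.png',im[:,:,::-1])
crop(im,140,140,300,170,2.6,'pics/t9c.png')
snap('w10')
crop(im,280,170,150,110,5,'pics/t9d.png')
crop(im,140,200,150,110,5,'pics/t9e.png')"
```

```text
21.975 [ 363.7 -308.4  227.4] [0.0055 0.5508 0.8346 0.0044] [ 1.3  0.1 -0.4] 68.47584999867655 [-0.87  0.19 -0.39  0.99  0.01  0.3 ]
```

View pics/top9.png

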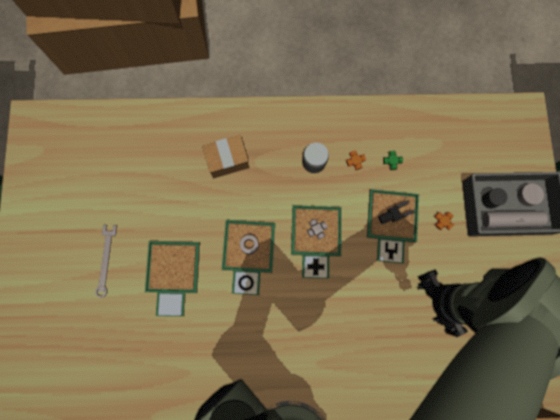

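View pics/t9d.png

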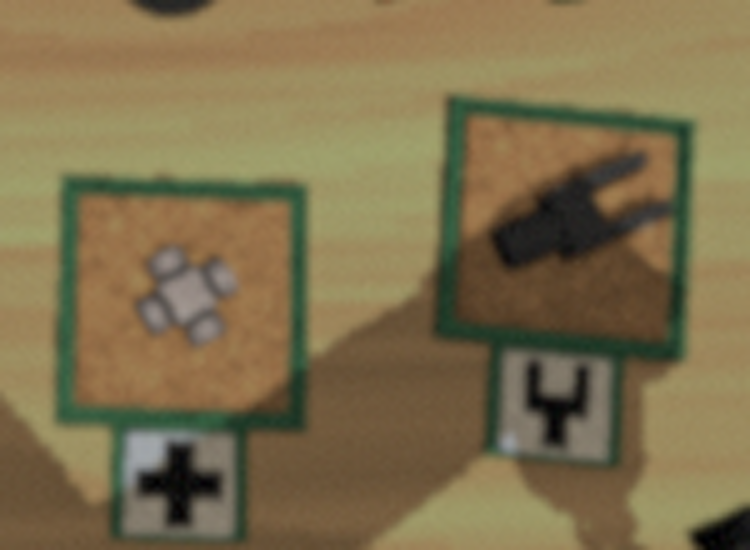

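View pics/t9e.png

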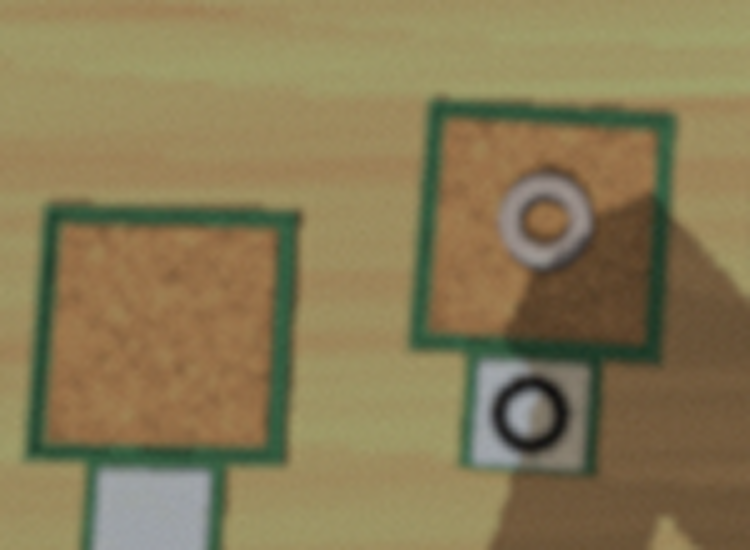

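Run:
```python
from h import *
f=lambda p,o:(np.array(p)+.5)/5-.5+np.array(o)
print("cross",ray("top",f((186.5,295),(280,170)),28),"tray 563.9 -88.3")
print("sleeve",ray("top",f((546,220),(140,200)),46),"tray 524.9 101")
print("clevis",ray("top",f((575,220),(280,170)),40),"tray 602.5 -306.6")
bot.finish_job()
```

```text
cross [565.14085727 -88.78371652  28.        ] tray 563.9 -88.3
sleeve [525.42981831  98.22817332  46.        ] tray 524.9 101
clevis [ 600.49084869 -303.68274227   40.        ] tray 602.5 -306.6
the job is handed in; nothing more can be done
```

All three parts are in the trays whose pictures show them, each the same way up as before, and I've handed the job in at about 22 s. I parked the clevis in the blank-labelled tray, moved the sleeve to the ring tray and the cross to the plus tray. Then I moved the clevis on to the fork tray. Each part was lowered to the height it was picked up from and then released.

- **Final picture:** the last top view shows the blank tray empty. The carton, tin, wrench and coloured crosses look where they were, and the gripper is clear of everything.
- **Centring:** just before each release, the wrist camera put each part within about 1 mm of its tray's middle. The final top view puts the cross about 1 mm off, the sleeve about 3 mm and the clevis about 3.5 mm.
- **Disagreement:** for the sleeve and clevis the two cameras differ by 2–3 mm. I put that down to the 2 mm calibration and rough pixel readings in the top view, and did not look again with the wrist camera after release.
- **Tool tilt:** the tool had drifted about 0.8° off vertical by the last placing. I left it because the clevis was gripped with nearly the same tilt.

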